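# Tap the wedge tight in the casting frame

## Robot

A 6-joint arm with a two-finger parallel gripper is mounted at the origin on a cart in front of the work surface, level with it; the furniture and walls round the work are solid. World frame = base frame: x ahead of the robot, y to its left, z up, the work surface at z = 0. Lengths are in m, angles in degrees, forces in N, time in s.
With the tool pointing down it reaches from about 0.375 to 0.825 m from the base axis. Payload 5.5 kg.
Tool frame: the origin (TCP) lies on the centre line of the jaws, within the pads' length; the fingertips stand 25 mm ahead of it and the grasp point (between the pads) lies 6 mm ahead of it (ctrl.nose_length is the distance from the TCP to the fingertips, in m); z points along the fingers, y is the direction in which the jaws open and shut (so a half turn about z gives the same grasp; the last joint's range is limited). The gripper opens to 85 mm and grips with 20 to 120 N. Pads are 22 mm wide; open, the fingers measure 114 mm over their backs; the gripper's body (76 mm by 85 mm) begins 54 mm behind the grasp point. The pads swing forward as they close: fully open they stand 13 mm farther back than shut.
Start: joints at [67.151, 17.962, -2.699, 69.339, 0, 90], TCP at [0.233, 0.553, 0.256] pointing down, gripper open.
Joint ranges: [-152.73, 152.73], [-39.44, 99.34], [-58.76, 71.6], [-118.89, 123.64], [-81.53, 83.1], [-180, 180]. Speed limits (degrees/s): [136.94, 136.94, 172.46, 180, 180, 180].

## Interface

Orientations are given as a 3x3 rotation matrix whose columns are the frame's x, y, z axes.
In Python, from station import ctrl gives the robot as it stands. Calls block until the motion is done:
- ctrl.move_ptp(position, orientation): joint-space move of the TCP to a pose.
- ctrl.servo_line(position, rate=0.15, attitude=None, threshold=None): straight line of the TCP; attitude=None keeps the orientation; rate is the mean speed in m/s. With threshold (N) it stops when the force on the tool has changed by that much, and returns True; else False.
- ctrl.set_joints(angles): joint-space move.
- ctrl.grip(opening, newtons=None): finger opening in m; newtons is the grip in N (None keeps the last); returns when the fingers have stopped.
- ctrl.hold(seconds).
- ctrl.inverse_kinematics(position, orientation): joint angles nearest the present ones, or None.
- ctrl.get_state(): the state.
- ctrl.snapshot(name): name is "side" or "top" or "wrist"; returns a dict with "image" (420x560x3 uint8, blue, green, red), "depth" (420x560 float32, m along the optical axis (not along the pixel's ray), 0 where there is no reading), "vfov" (degrees; the focal length in pixels is half the picture's height over the tangent of half this angle, whatever the lens; pixels are square), "cx", "cy" (the principal point, pixels), "T" (4x4, takes a point from camera to world coordinates). Camera axes: x right, y up, looking along -z (the intrinsics and any distortion apply to the point x, -y, -z); pixel columns grow to the right and rows downward; lengths in m; the calibration is good to about 2 mm. A picture is of the moment at which its call begins.
A pose or a line that the arm cannot do raises ctrl.PlanningError and nothing moves.
- ctrl.job_done(): hands the job in, once; it reports no verdict.
The state is a dict: "clock": time; "joint_positions": joint angles; "joint_velocities": joint speeds; "joint_torque": joint torques, N m; "eef_pos": TCP position; "orientation": TCP orientation; "contact_force": force on the tool from outside, world axes, zero at the start; "ft_torque": the same for the moment, N m; "opening": finger opening in m.
Only numpy, scipy, OpenCV 4.12 (cv2) and the standard library are available. Lean on these libraries where they do the work, as an engineer would, in place of code of your own. Each camera call takes 0.05 s, during which the arm holds its last target. There are 200 camera calls.

## Task

The glass casting cassette stands loose in the clamping frame. Take the mallet and tap the wedge further in with several light blows on its thick end, lifting off between blows, until it stops advancing and the cassette is clamped tight; keep every blow slow and gentle, for a hard one overloads the glass. Touch wedge, jaw and cassette with nothing but the mallet; then lay the mallet flat on the bench, let go of it, and leave everything else on the bench undisturbed.

Things in the scene. Friction and masses are not known exactly. Their poses are not given: they have to be found in the camera images.
- frame: Aluminium clamping frame fixed to the bench, about 116 x 130 mm, 50 mm high, base 10 mm thick; origin: centre of its underside. From -x to +x it carries a front fence (44 mm high, inner face at x = -50 mm), wedge, sliding steel jaw, glass cassette and steel back stop, all along its y. The wedge goes in along +y. Under the wedge the base reaches to y = -95 mm; the butt always stays outside that.
- jaw: Sliding steel jaw, 110 mm long, top 46 mm above the bench, tapered 1:6; origin: the frame's, shifted as it slides to the frame's +x (up to 6 mm). The wedge pushes it nearly freely until the cassette meets the back stop. The stop is set by hand with screws, differs by up to 4 mm from time to time and is not measured, so the wedge gets tight after anything from 12 to 50 mm of travel.
- wedge: Grey plastic wedge, 150 mm long, 32 mm high, 14 mm thick at the tip, 39 mm at the butt, 0.2 kg, lying on the frame's base with its tip already between fence and jaw. Origin: underside, mid-length; +y points to the tip, the straight side is at x = -13 mm. Slippery (friction 0.2 to 0.3) but self-locking.
- wedge_butt (a point): Centre of the wedge's butt face (39 mm wide, 32 mm high), 26 mm above the bench; strike it along the wedge's +y. The wedge slides with under 5 N until the cassette meets the stop; then the push needed climbs by some 3 to 5 N per mm. Strike slowly (20 to 30 mm/s): when blows stopped at 8 to 10 N no longer move it, it is tight; any blow or push over 25 N is too hard.
- cassette_center (a point): Centre of the glass cassette: two upright glass plates with white spacers, 14 mm thick (frame's x), 100 mm long (y), 50 mm high, standing loose on the 10 mm base between jaw and stop.
- cassette: The same cassette, 0.3 kg, origin at the centre of its underside.
- mallet: Bench mallet, about 0.3 kg, lying flat on the bench. Origin: below the middle of its head. Steel head with black plastic faces: cylinder of 30 mm diameter along the mallet's y, 76 mm long, striking faces at y = -38 and +38 mm. Black straight handle along -x from the head to x = -154 mm, flat-sided, 22 mm wide (y), 30 mm high.
- mallet_grip (a point): Point to grasp on the mallet's handle, 37 mm from the head's axis, close to the balance point, in the middle of the handle's section, 15 mm above the bench while it lies. Grasp across the mallet's y (22 mm).
- mallet_head (a point): Centre of the mallet's head, 15 mm above the bench while it lies.
- vial_a: Bystander: screw vial with a blue cap, 24 mm wide, 50 mm high; origin under its centre.
- vial_b: Bystander: screw vial with a white cap, 24 mm wide, 50 mm high; origin under its centre.
- bench_timer: Bystander: white bench timer, 55 x 65 x 18 mm; origin under its centre.
- dish: Bystander: agar dish with lid, 91 mm wide, 15 mm high; origin under its centre.
- amber: Bystander: amber bottle, 60 mm wide, 114 mm high; origin under its centre.
Mind the look-alikes: they are no part of the job. There is more than one size of the mallet; the job needs the larger.

How it is judged (in metres and radians):
On the way, in this order (a step that is already met when the one before it is completed fails the run):
1. the mallet is lifted off the bench (height (world z) of mallet_head above 0.03 m), for 0.1 s.
2. a first blow has moved the wedge in by more than 2 mm without yet making it tight, and the mallet is off it again (distance of wedge from where it was at the start of the episode above 0.002 m and contact force between jaw and cassette below 6 N and contact force between mallet and wedge below 0.05 N), for 0.1 s.
3. the cassette is clamped tight with the mallet off the wedge (contact force between jaw and cassette above 6 N and contact force between mallet and wedge below 0.05 N), for 0.3 s.
At the end, for the whole second after the job is handed in: The wedge lies flat in its channel, straight within 0.06 rad, and holds by itself: the jaw presses on the upright cassette with more than 6 N but less than 40 N. The mallet lies flat on the bench (head and handle centres below 19 mm), off the wedge and at rest (all of step 3 and contact force between jaw and cassette below 40 N and z of wedge in the frame of frame below 0.013 m and angle between the y axis of wedge and the y axis of frame, either way round below 0.06 rad and angle between cassette's own z axis and vertical below 0.06 rad and height (world z) of each of mallet_head, mallet_grip below 0.019 m and linear speed of mallet below 0.02 m/s and linear speed of wedge below 0.005 m/s); the robot touches nothing.
It fails at once if a blow is too hard: more than 28 N between mallet and wedge, or 50 N between jaw and cassette (contact force between mallet and wedge above 28 N or contact force between jaw and cassette above 50 N).
It fails at once if the robot itself touches wedge, jaw or cassette (contact force between any of the fingers, the arm and wedge above 1 N or contact force between any of the fingers, the arm and jaw above 1 N or contact force between any of the fingers, the arm and cassette above 1 N).
It fails at once if the mallet hits the cassette or the jaw (contact force between mallet and cassette above 1 N or contact force between mallet and jaw above 1 N).
It fails at once if a bystander is pushed more than 20 mm (distance of any of vial_a, vial_b, bench_timer, dish, amber from where it was at the start of the episode above 0.02 m).
It also fails if it takes over 51 s, if anything falls off the work surface, if the arm or the gripper's body presses on something with over 40 N, if the wrist force passes 120 N, or if a joint passes its speed limit or range.

## Working session

There is one attempt and no reset: what is moved stays moved. The work goes in short steps, each a Python script; the robot and the scene stay as the last script left them, time stands still between calls to the robot, and variables do not carry over. Pictures are saved under pics/ and viewed, about 8 in all and at most 12, crops included, and the job is handed in when it is done.

```bash
ls; mkdir -p pics; python3 - <<'E'
from station import ctrl
import cv2,numpy as np,pickle
d={}
for n in("top","side"):
    s=ctrl.snapshot(n);d[n]=s
    cv2.imwrite(f"pics/{n}0.png",s["image"]); print(n,s["vfov"],s["cx"],s["cy"],[k for k in s],np.round(s["T"],3).tolist())
pickle.dump(d,open("d0.pkl","wb"))
s=ctrl.get_state();print(s["clock"],s["eef_pos"],s["orientation"],s["contact_force"],ctrl.nose_length)
E
```

```text
pics
top 44.53778388678532 281.26835588955385 203.13624214364594 ['image', 'depth', 'vfov', 'cx', 'cy', 'T'] [[0.006, 0.999, -0.054, 0.508], [-1.0, 0.006, 0.011, -0.06], [0.011, 0.054, 0.998, 1.265], [0.0, 0.0, 0.0, 1.0]]
side 56.30556623036881 282.70467329179513 210.397135685786 ['image', 'depth', 'vfov', 'cx', 'cy', 'T'] [[0.87, 0.233, -0.435, 0.199], [-0.493, 0.368, -0.788, -0.733], [-0.024, 0.9, 0.435, 0.427], [0.0, 0.0, 0.0, 1.0]]
0.1 [0.2327846  0.55246461 0.25551944] [[-9.21539770e-01  3.88283513e-01 -6.05589012e-04]
 [ 3.88283985e-01  9.21538653e-01 -1.43457835e-03]
 [ 1.05056148e-06 -1.55716152e-03 -9.99998788e-01]] [ 0.33979157  0.93300028 -0.58063574] 0.025
```

View pics/top0.png

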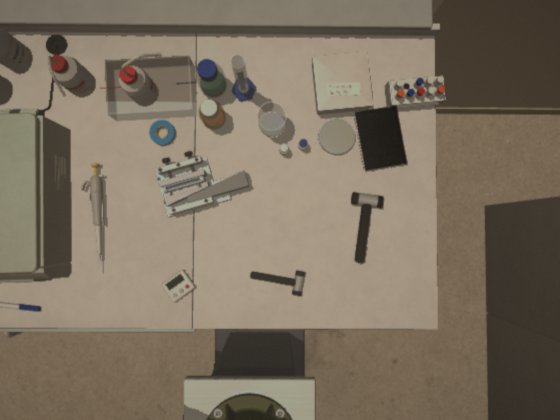

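View pics/side0.png

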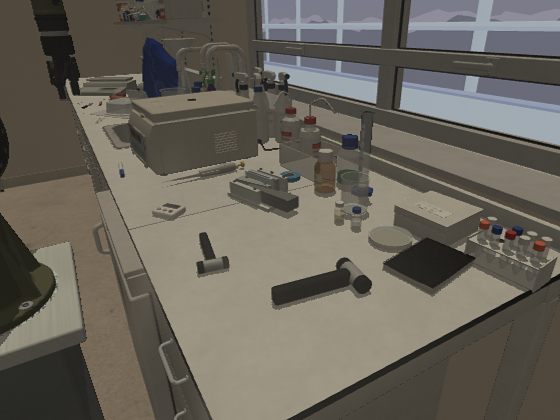

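Top view: the frame is at about (190,185) with the wedge's butt at (247,181). There are two mallets: one with its head at (367,200) and handle end at (361,261), about 150 mm long, and a small one at (275,280), about 120 mm long. The first fits the 154 mm handle. I'll measure it and confirm with a crop.

```bash
cat > h.py <<'E'
import numpy as np,cv2,pickle
def ray(s,u,v):
    f=s["image"].shape[0]/2/np.tan(np.radians(s["vfov"]/2)); T=s["T"]
    u=np.asarray(u,float);v=np.asarray(v,float)
    d=np.stack([(u-s["cx"])/f,-(v-s["cy"])/f,-np.ones_like(u)],-1)
    return T[:3,3],d@T[:3,:3].T
def plane(s,u,v,z):
    o,d=ray(s,u,v); t=(z-o[2])/d[...,2]; return o+t[...,None]*d
def cloud(s):
    v,u=np.mgrid[:420,:560]; o,d=ray(s,u,v); return o+s["depth"][...,None]*d
E
python3 - <<'E'
from h import *
d=pickle.load(open("d0.pkl","rb"));s=d["top"];im=s["image"];P=cloud(s)
# mallet
for n,(x0,x1,y0,y1) in dict(big=(345,392,185,268),small=(245,312,262,302)).items():
    g=im[y0:y1,x0:x1].max(2); m=(P[y0:y1,x0:x1,2]>0.012)|(g<70)
    m=cv2.morphologyEx(m.astype(np.uint8),cv2.MORPH_OPEN,np.ones((3,3)))
    c=max(cv2.findContours(m,0,2)[0],key=cv2.contourArea)[:,0]+[x0,y0]
    mm=np.zeros(im.shape[:2],np.uint8);cv2.drawContours(mm,[c],-1,1,-1);vv,uu=np.nonzero(mm)
    W=plane(s,uu,vv,0.022); r=cv2.minAreaRect(W[:,:2].astype(np.float32)); print(n,r,len(W), np.percentile(P[vv,uu,2],[5,50,95]))
    mu=W[:,:2].mean(0);U,S,V=np.linalg.svd(W[:,:2]-mu,full_matrices=False);print(mu,V[0],np.ptp((W[:,:2]-mu)@V[0]))
# bench level / frame heights
print("bench",P[230:240,300:340,2].mean())
for n,(u,v) in dict(butt=(244,181),wedgemid=(215,188)).items(): print(n,P[v,u])
a=cv2.resize(im[140:225,145:260],None,fx=6,fy=6,interpolation=cv2.INTER_CUBIC)
cv2.imwrite("pics/frame.png",cv2.convertScaleAbs(a,alpha=1.3))
b=cv2.resize(im[185:305,240:395],None,fx=5,fy=5,interpolation=cv2.INTER_CUBIC)
cv2.imwrite("pics/mal.png",cv2.convertScaleAbs(b,alpha=1.5))
E
```

```text
big ((0.516389012336731, -0.273385226726532), (0.07845944166183472, 0.16723394393920898), 81.92337799072266) 957 [0.0179273  0.02769511 0.03306117]
[ 0.53565716 -0.27602049] [-0.99131817  0.1314849 ] 0.16748393903499934
small ((0.3830353021621704, -0.06552012264728546), (0.0573839470744133, 0.1276760846376419), 0.237381711602211) 542 [0.01548454 0.02171884 0.02622794]
[ 0.38908888 -0.07892353] [0.17047582 0.98536186] 0.12760619188920982
bench 0.003317562667848031
butt [0.62705632 0.01623167 0.04027679]
wedgemid [ 0.5082347  -0.05964942  1.2646945 ]
```

View pics/frame.png

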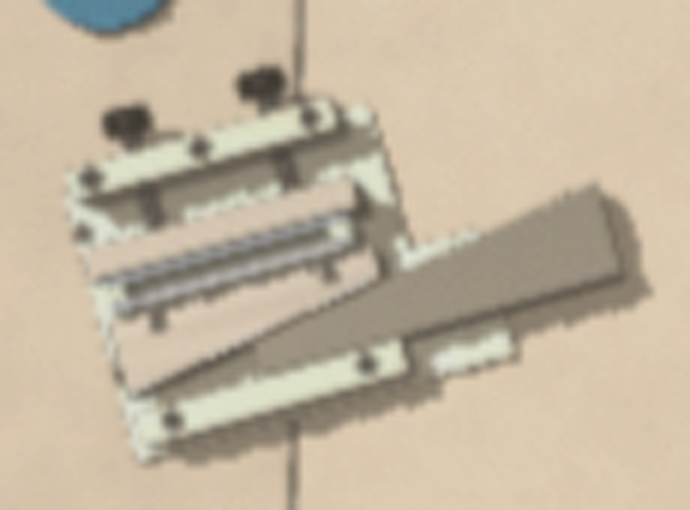

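View pics/mal.png

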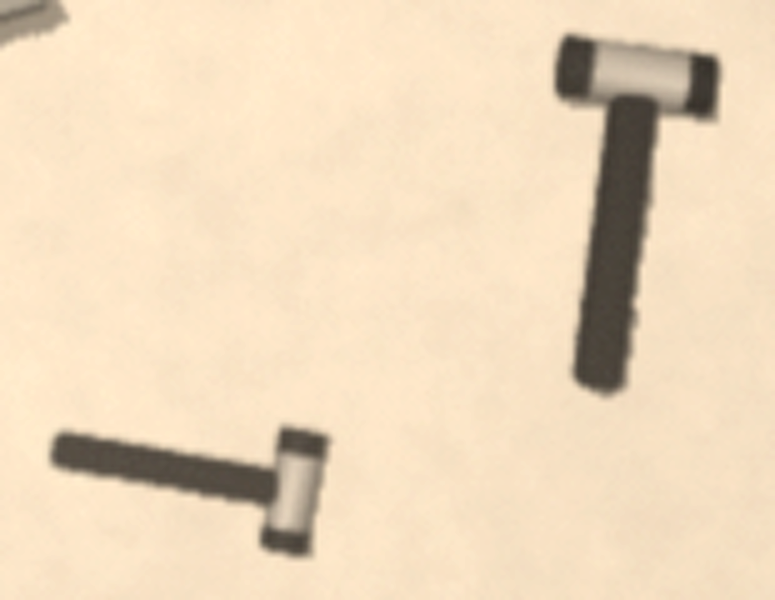

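The crops confirm the larger mallet: 78 x 167 mm, head at about (367,200). The smaller one measures 57 x 128 mm. The wedge's butt corners are at about (244.7,170.8) and (248.7,185.3), and the frame's y axis is about +15° from world y. Next I'll look at both from close by with the wrist camera.

```bash
cat >> h.py <<'E'
def R(yaw,flip=1):
    "tool down, tool y along (frame rotated by yaw deg)'s y axis"
    a=np.radians(yaw); y=flip*np.array([-np.sin(a),np.cos(a),0]); z=np.array([0,0,-1.]); return np.stack([np.cross(y,z),y,z],1)
E
python3 - <<'E'
from h import *
from station import ctrl
d=pickle.load(open("d0.pkl","rb"));s=d["top"]
B=plane(s,[244.67,248.67],[170.8,185.3],.042);print(B,np.linalg.norm(B[0]-B[1]))
b=B.mean(0)[:2]; print("butt",b)
for f in(1,-1):
    for n,p,y in(("mal",[.5477,-.2779,.03],-8),("strike",[b[0]-.04,b[1]-.04,.04],15),("b",[b[0],b[1],.28],15)):
        q=ctrl.inverse_kinematics(np.array(p),R(y,f));print(f,n,None if q is None else np.round(q))
f=1
o={}
ctrl.move_ptp(np.array([b[0]-.04,b[1],.26]),R(15,f)); o["w"]=s=ctrl.snapshot("wrist");cv2.imwrite("pics/w1.png",s["image"])
print(ctrl.get_state()["clock"],np.round(s["T"],3).tolist())
ctrl.move_ptp(np.array([.53,-.277,.26]),R(-8,f)); o["m"]=s=ctrl.snapshot("wrist");cv2.imwrite("pics/m1.png",s["image"])
pickle.dump(o,open("d1.pkl","wb"));print(ctrl.get_state()["clock"],ctrl.get_state()["joint_positions"])
cv2.imwrite("pics/wm.png",cv2.resize(np.hstack([o["w"]["image"],o["m"]["image"]]),(800,300),interpolation=cv2.INTER_AREA))
E
```

```text
[[0.65141116 0.01475459 0.042     ]
 [0.61664528 0.00487166 0.042     ]] 0.036143309308006785
butt [0.63402822 0.00981312]
1 mal [-27.  29. -17.  43.   0. -19.]
1 strike [ -3.  27. -20.  43.   0. -18.]
1 b [  1.  21.   5.  74.   0. -14.]
-1 mal [-27.  29. -17.  43.   0. 161.]
-1 strike [ -3.  27. -20.  43.   0. 162.]
-1 b [  1.  21.   5.  74.   0. 166.]
2.475 [[-0.259, -0.931, -0.256, 0.531], [0.966, -0.25, -0.067, -0.007], [-0.001, -0.265, 0.964, 0.378], [0.0, 0.0, 0.0, 1.0]]
3.6583 [-2.74711623e+01  1.76674773e+01 -2.61766346e+00  6.97162341e+01
  3.04338036e-02 -1.95881295e+01]
```

View pics/wm.png

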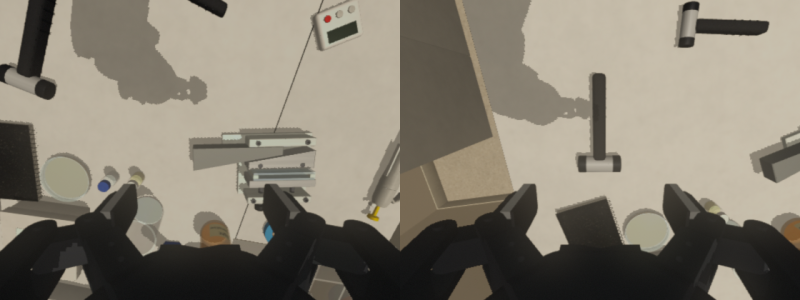

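Left half (wrist view): the wedge lies horizontal with its butt at about (191,152), the fence below it at about (283,140). Right half: the large mallet is at about (598,120), head at (599,162). I'll measure both from the depth data.

```bash
python3 - <<'E'
from h import *
o=pickle.load(open("d1.pkl","rb"))
s=o["m"];P=cloud(s);im=s["image"];print(s["vfov"],"bench",np.median(P[60:90,200:240,2]))
m=np.zeros(im.shape[:2],np.uint8);m[95:245,245:312]=(((im.max(2)<75)|(P[...,2]>.012)))[95:245,245:312]
m=cv2.morphologyEx(m,cv2.MORPH_OPEN,np.ones((3,3)))
c=max(cv2.findContours(m,0,1)[0],key=cv2.contourArea);mm=m*0;cv2.drawContours(mm,[c],-1,1,-1);v,u=np.nonzero(mm)
W=plane(s,u,v,.020)[:,:2];r=cv2.minAreaRect(W.astype(np.float32));print(r)
# handle axis: points away from head
H=W[W[:,0]<.55];l=cv2.fitLine(H.astype(np.float32),cv2.DIST_L2,0,.01,.01).ravel();print("handle",l,np.degrees(np.arctan2(l[1],l[0])),np.ptp(H,axis=0))
hd=l[:2]*np.sign(l[0]);t=(W-l[2:])@hd;end=l[2:]+hd*t.max();print("head centre",l[2:]+hd*(t.max()-.015),"len",np.ptp(t))
# wedge
s=o["w"];P=cloud(s);im=s["image"];print("bench",np.median(P[140:170,300:330,2]))
k=(P[...,2]>.034)&(P[...,2]<.05)&(P[...,0]>.57)&(P[...,0]<.69)&(P[...,1]>-.02)&(P[...,1]<.09);k[:170]=0;k[260:]=0
a=np.radians(15);X=np.array([np.cos(a),np.sin(a)]);Y=np.array([-np.sin(a),np.cos(a)])
q=P[k];y=q[:,:2]@Y;x=q[:,:2]@X
for e in np.arange(y.min(),y.min()+.11,.01):
    j=(y>=e)&(y<e+.01);print("y%.3f n%d x %.4f..%.4f z %.3f"%(e,j.sum(),*np.percentile(x[j],[2,98]),np.median(q[j,2])) if j.any() else e)
cv2.imwrite("pics/w2.png",cv2.convertScaleAbs(cv2.resize(im[165:300,255:455],None,fx=4,fy=4,interpolation=cv2.INTER_CUBIC),alpha=1.2))
E
```

```text
70.89447266072901 bench 0.0011171126116949481
((0.5174551606178284, -0.27584052085876465), (0.07742282003164291, 0.16810068488121033), 82.05204772949219)
handle [ 0.99079573 -0.1353654   0.48984924 -0.27281812] -7.779749 [0.11647926 0.03599023]
head centre [ 0.58587471 -0.2859374 ] len 0.16822257677252606
bench 0.0010203468081386724
y-0.157 n291 x 0.5980..0.6350 z 0.043
y-0.147 n247 x 0.5978..0.6333 z 0.043
y-0.137 n249 x 0.5974..0.6310 z 0.043
y-0.127 n237 x 0.5973..0.6294 z 0.043
y-0.117 n218 x 0.5971..0.6273 z 0.043
y-0.107 n219 x 0.5968..0.6258 z 0.043
y-0.097 n205 x 0.5965..0.6235 z 0.043
y-0.087 n190 x 0.5964..0.6219 z 0.042
y-0.077 n129 x 0.5961..0.6201 z 0.043
y-0.067 n31 x 0.5818..0.5911 z 0.042
-0.056551969199313434
```

View pics/w2.png

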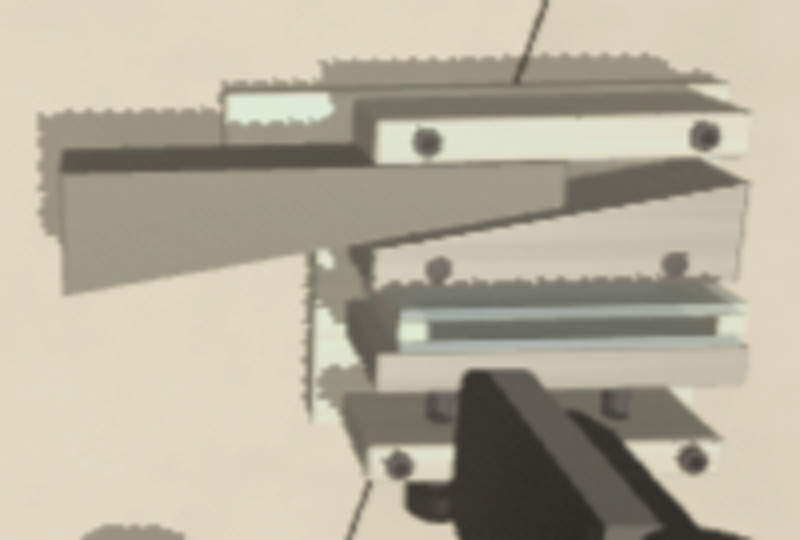

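The close view agrees with the top view to 2–3 mm. The wedge's straight side gives a yaw of about 16.4°. Now I'll grasp the mallet and lift it.

```bash
python3 - <<'E'
from h import *
from station import ctrl
o=pickle.load(open("d1.pkl","rb"))
B=plane(o["w"],[270.5,270.75],[208.,238.75],.042);print("butt",B,B.mean(0),np.linalg.norm(B[0]-B[1]),"yaw",np.degrees(np.arctan2(*(B[1]-B[0])[[1,0]])))
g=np.array([.5489,-.2799]);r=R(-7.9)
ctrl.grip(.055)
ctrl.move_ptp(np.array([*g,.10]),r)
f0=ctrl.get_state()["contact_force"]
hit=ctrl.servo_line(np.array([*g,.029]),rate=.06,threshold=6);print("hit",hit,ctrl.get_state()["eef_pos"])
if not hit:
    ctrl.grip(.0,80); st=ctrl.get_state();print("open",st["opening"],st["contact_force"]-f0,st["eef_pos"])
    ctrl.servo_line(np.array([*g,.15]),rate=.1)
    st=ctrl.get_state();print(st["clock"],st["opening"],st["contact_force"]-f0,st["ft_torque"])
    s=ctrl.snapshot("side");s2=ctrl.snapshot("wrist")
    pickle.dump({"side":s,"w":s2},open("d2.pkl","wb"))
    cv2.imwrite("pics/lift.png",cv2.resize(np.hstack([s["image"],s2["image"]]),(800,300),interpolation=cv2.INTER_AREA))
E
```

```text
butt [[0.61853529 0.00465718 0.042     ]
 [0.6557898  0.01462379 0.042     ]] [0.63716255 0.00964049 0.042     ] 0.03856464792381775 yaw 14.977460758513159
hit False [ 0.54925521 -0.28008448  0.02948536]
open 0.020910176245513418 [-2.26690838 -0.17617932  5.24609803] [ 0.54923034 -0.28003943  0.02959453]
7.8417 0.020622079078592936 [-1.89538224  0.65270452 -3.14663052] [0.01567368 0.08441115 0.02123985]
```

View pics/lift.png

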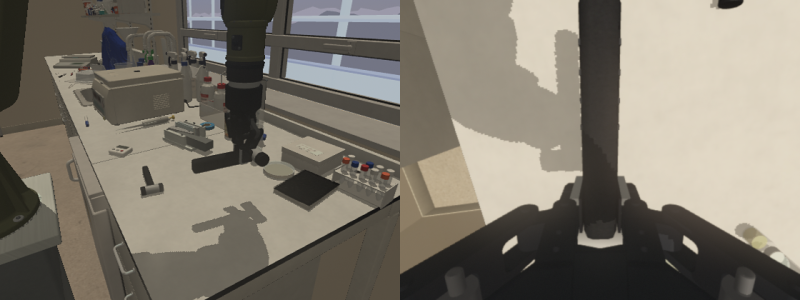

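The mallet is held level in the grip and lifted to z≈0.13. Before lowering it I check how close the vials are to the stroke path.

```bash
cat >> h.py <<'E'
A=np.radians(15.3); FX=np.array([np.cos(A),np.sin(A),0]); FY=np.array([-np.sin(A),np.cos(A),0])
BUTT=np.array([.6365,.0097,0])
def tcp(adv,z=.0405,dx=-.002): # TCP with striking face adv m beyond the initial butt plane
    return BUTT+(adv-.038)*FY+(dx-.037)*FX+np.array([0,0,z])
E
python3 - <<'E'
from h import *
from station import ctrl
d=pickle.load(open("d0.pkl","rb"))["top"];o=pickle.load(open("d1.pkl","rb"))
for n,s,uv in(("top",d,[(303,145),(284,149)]),("w",o["w"],[(146,260),(189,252)])):
    for u,v in uv:
        p=plane(s,u,v,.05)-BUTT;print(n,np.round(p+BUTT,3),"X %.3f Y %.3f"%(p@FX,p@FY))
ctrl.move_ptp(tcp(-.012,.12),R(15.3))
ctrl.servo_line(tcp(-.012,.07),rate=.08)
s=ctrl.snapshot("side");s2=ctrl.snapshot("top");pickle.dump({"side":s,"top":s2},open("d3.pkl","wb"))
a=s["image"][150:270,180:400];b=s2["image"][110:230,140:360]
cv2.imwrite("pics/hover.png",cv2.convertScaleAbs(cv2.resize(np.vstack([a,b]),None,fx=2.5,fy=2.5,interpolation=cv2.INTER_CUBIC),alpha=1.2))
st=ctrl.get_state();print(st["clock"],st["eef_pos"],st["contact_force"])
E
```

```text
top [ 0.713 -0.124  0.05 ] X 0.039 Y -0.150
top [ 0.703 -0.079  0.05 ] X 0.041 Y -0.103
w [ 0.718 -0.125  0.05 ] X 0.044 Y -0.151
w [ 0.695 -0.076  0.05 ] X 0.033 Y -0.098
9.775 [ 0.61272429 -0.04880227  0.07068226] [ 0.23869034 -0.17811596 -3.73736867]
```

View pics/hover.png

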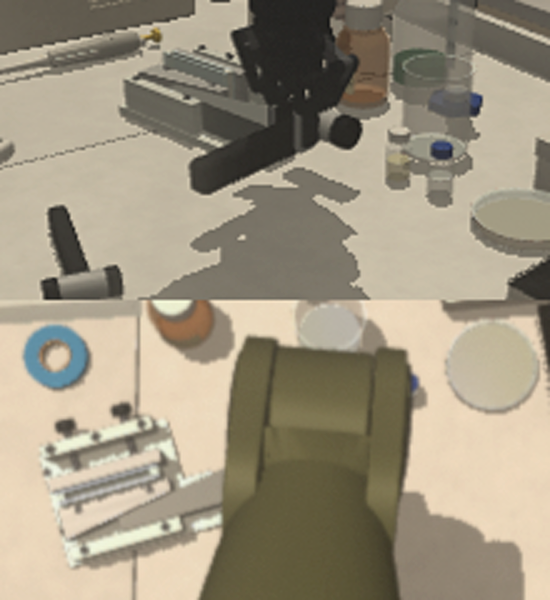

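The mallet hovers level behind the butt. In the side view the head is at (345,130) and clears the vials at (398,155) and (440,165) by 10 mm or more. First blow now.

```bash
cat >> h.py <<'E'
def adv(p): return (np.asarray(p)-BUTT)@FY+.038
def blow(ctrl,target,back,thr=9,rate=.022):
    ctrl.hold(.15); f0=ctrl.get_state()["contact_force"]
    h=ctrl.servo_line(tcp(target),rate=rate,threshold=thr); s=ctrl.get_state(); a=adv(s["eef_pos"])
    ctrl.servo_line(tcp(a-back),rate=.04); t=ctrl.get_state()
    print("hit",h,"adv %.2f mm"%(a*1e3),"dF.Y %.1f"%((s["contact_force"]-f0)@FY),np.round(s["contact_force"]-f0,1),"clock %.1f"%t["clock"],"open %.4f"%t["opening"])
    return h,a
E
python3 - <<'E'
from h import *
from station import ctrl
ctrl.servo_line(tcp(-.012),rate=.06); s=ctrl.get_state();print(s["eef_pos"],s["contact_force"])
blow(ctrl,.007,.012,8)
ctrl.hold(.2)
s=ctrl.snapshot("side");s2=ctrl.snapshot("top");pickle.dump({"side":s,"top":s2},open("d4.pkl","wb"))
d=pickle.load(open("d3.pkl","rb"))
a=d["side"]["image"][150:250,210:340];b=s["image"][150:250,210:340];c=d["top"]["image"][140:240,140:270];e=s2["image"][140:240,140:270]
cv2.imwrite("pics/b1.png",cv2.resize(np.vstack([np.hstack([a,b]),np.hstack([c,e])]),None,fx=3,fy=3,interpolation=cv2.INTER_CUBIC))
E
```

```text
[ 0.61192457 -0.04880999  0.0401885 ] [-0.73839433 -0.51385284 -3.27487366]
hit False adv 7.06 mm dF.Y -0.7 [ 0.7 -0.6  0.4] clock 12.0 open 0.0205
```

View pics/b1.png

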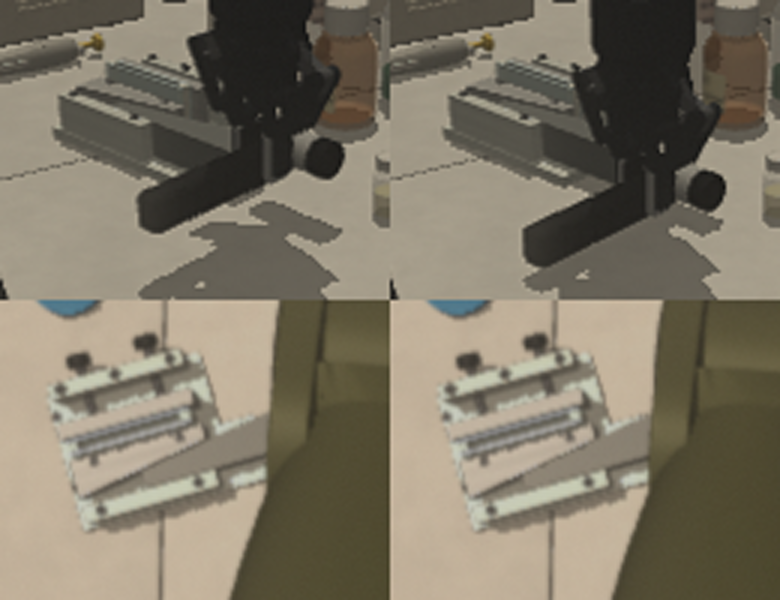

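The view is unclear on whether the wedge moved, so I'll check the tip numerically between the two top images.

```bash
cat >> h.py <<'E'
def prof(s):
    "grey profile along the wedge's straight side (5..10 mm in from the fence) at z=42 mm, from the butt on"
    f=s["image"].shape[0]/2/np.tan(np.radians(s["vfov"]/2)); T=np.linalg.inv(s["T"]); y=np.arange(.06,.20,.0005); out=0
    for x in np.arange(-.0155,-.009,.001):
        p=(BUTT+[0,0,.042]+x*FX+y[:,None]*FY)@T[:3,:3].T+T[:3,3]
        u=s["cx"]+f*p[:,0]/-p[:,2];v=s["cy"]-f*p[:,1]/-p[:,2]
        out=out+cv2.remap(cv2.cvtColor(s["image"],6),u.astype(np.float32)[None],v.astype(np.float32)[None],1)[0].astype(float)
    return y,out/7
E
python3 - <<'E'
from h import *
for k in("d0","d3","d4"):
    y,p=prof(pickle.load(open(k+".pkl","rb"))["top"]);print(k,p[::6].round().astype(int).tolist())
print((y[::6]*1e3).astype(int).tolist())
E
```

```text
d0 [112, 112, 112, 113, 113, 113, 113, 113, 113, 113, 112, 113, 112, 113, 113, 113, 113, 112, 114, 113, 114, 113, 113, 113, 113, 114, 114, 114, 113, 112, 102, 93, 92, 88, 92, 89, 95, 92, 98, 100, 105, 112, 119, 126, 131, 141, 142]
d3 [129, 129, 129, 130, 130, 130, 131, 130, 130, 130, 131, 131, 131, 131, 131, 132, 131, 131, 132, 132, 133, 133, 133, 133, 134, 133, 133, 133, 132, 132, 119, 110, 108, 105, 108, 106, 112, 109, 114, 118, 125, 132, 140, 148, 155, 166, 168]
d4 [128, 129, 129, 130, 129, 130, 130, 130, 130, 130, 130, 131, 130, 131, 131, 131, 131, 132, 131, 131, 132, 133, 133, 132, 133, 133, 132, 133, 133, 133, 133, 131, 129, 111, 107, 105, 112, 108, 114, 118, 124, 131, 140, 148, 154, 165, 167]
[60, 63, 66, 69, 72, 75, 78, 81, 84, 87, 90, 93, 96, 99, 102, 105, 108, 111, 114, 117, 120, 123, 126, 129, 132, 135, 138, 141, 144, 147, 150, 153, 156, 159, 162, 165, 168, 171, 174, 177, 180, 183, 186, 189, 192, 195, 198]
```

The tip moved from 150 to 158 mm, so the first blow drove the wedge in by about 7–8 mm and left it loose. I'll go on with light blows until the first force stop.

```bash
python3 - <<'E'
from h import *
from station import ctrl
a=adv(ctrl.get_state()["eef_pos"])+.012
for i in range(9):
    if a>.048: break
    h,a=blow(ctrl,a+.007,.006,8)
    if h: break
s=ctrl.snapshot("top");pickle.dump({"top":s},open("d5.pkl","wb"));y,p=prof(s);print(p[::4].round().astype(int).tolist())
E
```

```text
hit False adv 14.06 mm dF.Y -2.4 [ 0.6 -2.3 -0.6] clock 13.8 open 0.0206
hit True adv 19.29 mm dF.Y -0.9 [ 0.3 -0.9  1.5] clock 14.8 open 0.0206
[98, 97, 97, 97, 97, 96, 96, 95, 95, 95, 95, 95, 98, 115, 125, 129, 129, 129, 130, 130, 130, 130, 130, 131, 130, 130, 131, 130, 130, 131, 130, 131, 131, 132, 132, 132, 132, 132, 132, 132, 132, 133, 132, 132, 133, 133, 132, 131, 131, 130, 128, 130, 132, 131, 128, 119, 111, 110, 113, 114, 117, 122, 119, 125, 130, 130, 142, 142, 141, 147]
```

```bash
python3 - <<'E'
from h import *
from station import ctrl
a=.0193;n=0
for i in range(4):
    h,b=blow(ctrl,a+.007,.006,8.5,.02)
    n=n+1 if h and b-a<.0004 else 0
    a=max(a,b)
    if n>=2: break
s=ctrl.snapshot("top");pickle.dump({"top":s},open("d6.pkl","wb"));y,p=prof(s);print(p[170::4].round().astype(int).tolist())
E
```

```text
hit True adv 19.39 mm dF.Y -2.6 [ 3.1 -1.9  1.5] clock 15.8 open 0.0204
hit True adv 19.46 mm dF.Y -2.4 [ 1.9 -2.  -0.2] clock 16.7 open 0.0211
[132, 132, 132, 133, 132, 131, 131, 129, 129, 131, 132, 129, 123, 115, 110, 111, 115, 117, 120, 121, 119, 130, 130, 136, 143, 141, 143, 152]
```

```bash
python3 - <<'E'
from h import *
from station import ctrl
a=.0195
for i in range(3):
    h,b=blow(ctrl,a+.007,.006,10,.015)
    d=b-a;a=max(a,b)
    if h and d<.0003: break
ctrl.servo_line(tcp(a-.012),rate=.05)
w=ctrl.snapshot("wrist");s=ctrl.snapshot("top");si=ctrl.snapshot("side");pickle.dump({"top":s,"w":w,"side":si},open("d7.pkl","wb"));y,p=prof(s);print(p[170::4].round().astype(int).tolist())
cv2.imwrite("pics/tight.png",cv2.resize(np.hstack([s["image"][145:225,145:265],si["image"][160:240,215:335]]),None,fx=3.3,fy=3.3,interpolation=cv2.INTER_CUBIC))
print(ctrl.get_state()["clock"])
E
```

```text
hit True adv 19.55 mm dF.Y -1.7 [ 0.1 -1.7 -0.7] clock 17.8 open 0.0207
[132, 133, 133, 133, 132, 131, 132, 130, 129, 131, 132, 130, 124, 115, 111, 112, 115, 117, 120, 121, 120, 130, 131, 136, 143, 142, 144, 153]
18.2417
```

View pics/tight.png

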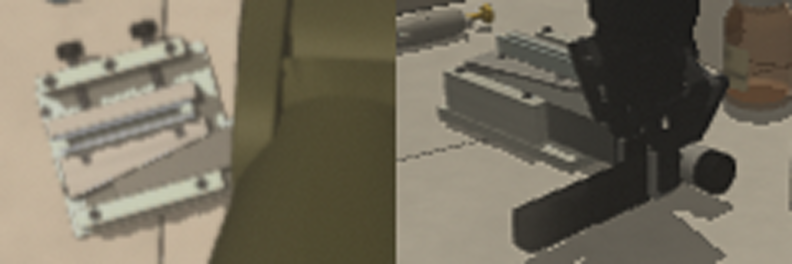

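The last blow, stopped at 10 N, moved it less than 0.1 mm. Those readings were impact peaks, so I'll confirm with a slow, stepped push of at most about 10 N.

```bash
python3 - <<'E'
from h import *
from station import ctrl
ctrl.servo_line(tcp(.0170),rate=.04);ctrl.hold(.2);f0=ctrl.get_state()["contact_force"]
for t in np.arange(.0185,.0245,.0004):
    h=ctrl.servo_line(tcp(t),rate=.01,threshold=6);ctrl.hold(.1);s=ctrl.get_state();f=(s["contact_force"]-f0)
    print("%.1f adv %.2f F.Y %.1f F.X %.1f F.z %.1f"%(t*1e3,adv(s["eef_pos"])*1e3,f@FY,f@FX,f[2]),h)
    if abs(f@FY)>8.5: break
ctrl.servo_line(tcp(.008),rate=.05);ctrl.hold(.1)
s=ctrl.snapshot("top");pickle.dump({"top":s},open("d8.pkl","wb"));y,p=prof(s);print(p[170::4].round().astype(int).tolist())
print(ctrl.get_state()["clock"])
E
```

```text
18.5 adv 18.48 F.Y 0.0 F.X -0.4 F.z 0.9 False
18.9 adv 18.91 F.Y 0.6 F.X -0.2 F.z 0.2 False
19.3 adv 19.30 F.Y 0.3 F.X 0.3 F.z 0.1 False
19.7 adv 19.53 F.Y -1.9 F.X 0.2 F.z 0.3 False
20.1 adv 19.59 F.Y -5.0 F.X 0.6 F.z 0.3 False
20.5 adv 19.66 F.Y -5.2 F.X -1.2 F.z -0.2 False
20.9 adv 19.67 F.Y -7.8 F.X -1.0 F.z 0.2 False
21.3 adv 19.73 F.Y -8.7 F.X -1.0 F.z -1.0 False
[133, 133, 133, 133, 132, 131, 131, 129, 129, 131, 132, 130, 124, 116, 111, 112, 115, 117, 121, 121, 119, 130, 130, 136, 144, 142, 144, 153]
22.2417
```

The wedge held 8.7 N statically with the tip profile unchanged, so it is tight. Now I'll lay the mallet back where it lay.

```bash
python3 - <<'E'
from h import *
from station import ctrl
g=np.array([.5492,-.28]);r=R(-7.9)
ctrl.servo_line(tcp(.008,.13),rate=.1)
ctrl.move_ptp(np.array([*g,.13]),r);ctrl.hold(.1)
ctrl.servo_line(np.array([*g,.045]),rate=.08);ctrl.hold(.2)
h=ctrl.servo_line(np.array([*g,.0293]),rate=.02,threshold=4);s=ctrl.get_state();print(h,s["eef_pos"],s["contact_force"])
ctrl.grip(.05);ctrl.hold(.2)
ctrl.servo_line(np.array([*g,.12]),rate=.1)
ctrl.move_ptp(np.array([.45,-.15,.25]),r)
ctrl.set_joints([67,18,-2.7,69.3,0,90])
s=ctrl.snapshot("top");si=ctrl.snapshot("side");print(ctrl.get_state()["clock"])
P=cloud(s);print("mallet heights",np.percentile(P[205:262,355:372,2],[5,50,95]),P[200,367,2])
y,p=prof(s);print(p[170::4].round().astype(int).tolist())
d=pickle.load(open("d0.pkl","rb"))["top"];df=cv2.absdiff(d["image"],s["image"]).max(2)
cv2.imwrite("pics/end.png",cv2.resize(np.hstack([s["image"][40:310,140:460],si["image"][130:400,190:510]]),(800,338)))
n,l,st,_=cv2.connectedComponentsWithStats((df>40).astype(np.uint8));print([x.tolist() for x in st[1:] if x[4]>8])
E
```

```text
True [ 0.54886888 -0.27984498  0.02959457] [-0.67763072  0.1072972   5.37312968]
31.7333
mallet heights [-0.00305346  0.02442526  0.03204083] 0.027701577234528596
[114, 114, 114, 113, 113, 112, 112, 110, 110, 112, 113, 110, 105, 98, 94, 95, 97, 98, 102, 103, 101, 110, 110, 115, 121, 119, 122, 129]
[[238, 171, 15, 21, 147]]
```

View pics/end.png

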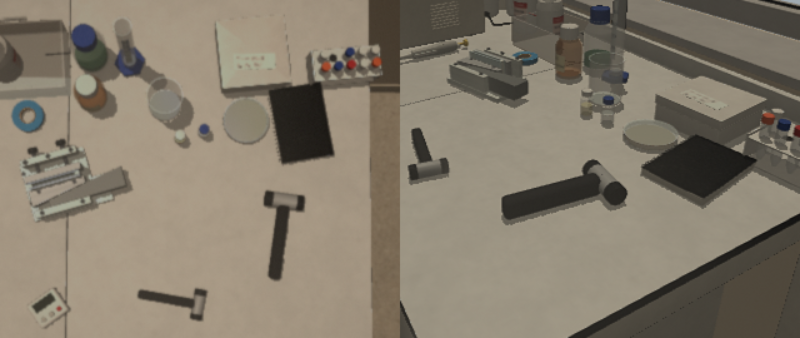

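The end view shows the mallet flat in its old place at (283,230). The only change from the first picture is at the wedge's butt, and the vials, dish, timer and bottles are where they were. I'm handing in.

```bash
python3 -c "
from station import ctrl
print(ctrl.job_done(), ctrl.get_state()['clock'])"
```

```text
the job is handed in; nothing more can be done
the job is handed in; nothing more can be done
```

I took the larger mallet and drove the wedge in by about 19.5 mm with six light blows at 15 to 22 mm/s, lifting off after each. The mallet is back flat where it lay and released, and the job is handed in. The clock read 31.7 s just before hand-in.

**Blows:** The first moved the wedge about 7–8 mm and left the cassette loose. The last three, stopped at 8.5 to 10 N, moved it only about 0.1 mm each.

**Tightness:** A slow stepped push up to 8.7 N left the wedge tip unmoved in the top view. I take that as clamped tight, but I could not measure the jaw-to-cassette force directly.

**Readings that disagreed:** The force readings just after the stopped blows were only 1 to 3 N, well under the 8 to 10 N that stopped them. They looked like brief impact peaks, and that is why I added the slow push.

**End state:** Compared with the first top picture, only the wedge's butt area had changed, so no bystander had visibly moved. I judged the mallet flat from the pictures and from depth heights of about 24 to 32 mm on its top. No check failed.

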